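Make up the density kit and the flow kit

TASK

Make up two kits for the cement tests. In the rectangular tray stand the stoppered bottle in the compartment next to the tray's handle lug and the tall tin in the other compartment; in the round tray stand the slump cone in the half next to the lug and the larger weight in the other half. Everything stands upright and flat on the tray floor, with nothing knocked over on the way, and the low tin and the small weight stay where they are.

Things in the scene. Friction and masses are not known exactly. Their poses are not given: they have to be found in the camera images.
- rect_tray: Rectangular dark steel tray, 172 x 88 mm, fixed, at any yaw. Origin: centre of its underside; x along its length to the end with the handle lug (flat tab 36 mm wide, sticks out 22 mm, top at 12 mm). Floor 4 mm thick; walls and a cross wall at x = 0 are 4 mm thick, tops 14 mm (cross wall 12.5) above the bench. Two compartments of 80 x 80 mm, centres at x = +42 (lug side) and -42 mm, y = 0.
- round_tray: Round dark steel tray, 164 mm across, fixed, at any yaw, split in two halves by a wall along y at x = 0. Origin: centre of its underside; x points to its handle lug (flat tab 36 mm wide, sticks out 22 mm, top at 12 mm). Floor 4 mm thick; rim and wall 4 mm thick, tops 14 mm above the bench. Roomiest points of the halves: x = +40 (lug side) and -40 mm, y = 0.
- bottle: Brown glass bottle with a glass stopper, about 0.18 kg: straight body 48 mm across up to 56 mm, shoulder and neck 22 mm across up to 72 mm, stopper 26 mm across, 85 mm high in all. Loose. Origin: centre of its underside; z up its axis; round, so its yaw means nothing.
- tall_tin: Tall lidded steel sample tin, 54 mm across (53 mm below the lid, which is the top 12 mm), 80 mm high, about 0.22 kg. Loose. Origin: centre of its underside; z up its axis; round, so its yaw means nothing.
- cone: Brass mini slump cone: foot 50 mm across, tapering to a straight collar 30 mm across between 36 and 60 mm height, 60 mm high in all, about 0.25 kg. Take it by the collar. Loose. Origin: centre of its underside; z up its axis; round, so its yaw means nothing.
- large_weight: The larger steel knob weight: body 40 mm across and 46 mm high, knob 24 mm across on top, 68 mm high in all, about 0.5 kg. Loose. Origin: centre of its underside; z up its axis; round, so its yaw means nothing.
- low_tin: Low lidded steel sample tin, 54 mm across and 45 mm high. Not part of a kit. Loose. Origin: centre of its underside; z up its axis; round, so its yaw means nothing.
- small_weight: The smaller steel knob weight: body 26 mm across and 28 mm high, knob 16 mm across, 50 mm high in all. Not part of a kit. Loose. Origin: centre of its underside; z up its axis; round, so its yaw means nothing.

How it is judged:
At the end, for the whole second after the job is handed in: Bottle and tall tin stand in the lug-side and other cell of the rectangular tray, cone and larger weight in the lug-side and other half of the round one: origin 12 mm or more past the dividing wall, on the floor (under 8 mm), tilt under 0.1, at rest. Low tin, small weight upright, moved under 25 mm (x of bottle in the frame of rect_tray between 0.012 and 0.082 m and y of bottle in the frame of rect_tray between -0.03 and 0.03 m and z of each of bottle, tall_tin in the frame of rect_tray below 0.008 m and angle between each of bottle, tall_tin, cone, large_weight, low_tin, small_weight's own z axis and vertical below 0.1 rad and linear speed of each of bottle, tall_tin, cone, large_weight, low_tin, small_weight below 0.02 m/s and angular speed of each of bottle, tall_tin, cone, large_weight below 0.2 rad/s and x of tall_tin in the frame of rect_tray between -0.082 and -0.012 m and y of tall_tin in the frame of rect_tray between -0.03 and 0.03 m and x of cone in the frame of round_tray between 0.012 and 0.078 m and y of cone in the frame of round_tray between -0.05 and 0.05 m and z of each of cone, large_weight in the frame of round_tray below 0.008 m and x of large_weight in the frame of round_tray between -0.078 and -0.012 m and y of large_weight in the frame of round_tray between -0.055 and 0.055 m and distance of each of low_tin, small_weight from where it was at the start of the episode below 0.025 m); the robot touches nothing.
It fails at once if the low tin or the small weight is knocked over or lifted (angle between any of low_tin, small_weight's own z axis and vertical above 0.5 rad or height (world z) of any of low_tin, small_weight above 0.02 m).
It fails at once if the glass bottle is knocked over (angle between bottle's own z axis and vertical above 0.8 rad).
It also fails if it takes over 102 s, if anything falls off the work surface, if the arm or the gripper's body presses on something with over 40 N, if the wrist force passes 120 N, or if a joint passes its speed limit or range.

ROBOT

A 7-joint arm with a two-finger parallel gripper is mounted at the origin on the work surface. World frame = base frame: x ahead of the robot, y to its left, z up, the work surface at z = 0. Lengths are in m, angles in rad, forces in N, time in s.
With the tool pointing down it reaches from about 0.4 to 0.85 m from the base axis. Payload 10.4 kg.
Tool frame: the origin (TCP) lies on the centre line of the jaws, within the pads' length; the fingertips stand r.finger_overhang ahead of it and the grasp point (between the pads) lies 5 mm behind it (r.finger_overhang is the distance from the TCP to the fingertips, in m); z points along the fingers, y is the line along which they close (so a half turn about z gives the same grasp; the last joint's range is limited). The gripper opens to 87 mm and grips with 3 to 60 N. Pads are 19 mm wide; open, the fingers measure 117 mm over their backs; the gripper's body (75 mm by 190 mm) begins 51 mm behind the grasp point.
Start: joints at [1.321, 0.332, -0.065, 1.46, 0.022, 1.35, -0.088], TCP at [0.141, -0.609, 0.237] pointing down, gripper open.
Joint ranges: [-2.6, 2.6], [-0.5, 2.12], [-1.47, 1.34], [0.16, 2.42], [-1.27, 4.41], [0.06, 2.06], [-2.6, 2.6]. Speed limits (rad/s): [2.22, 2.22, 2.79, 2.79, 3.14, 3.14, 3.14].

INTERFACE

Orientations are given as a unit quaternion [x, y, z, w].
In Python, from bench import read_state, viewer, r gives the robot as it stands.
- The arm moves only by the tool carry_out, never from a script. Its argument "moves" is a list of rows, each a list of 6 numbers: the shift along the tool's x, y, z in units of 40 mm (1.0 is 40 mm), then the turn, a rotation vector about the tool's x, y, z in units of 8 degrees (1.0 is 8 degrees). A call has 1 to 20 rows; each row shifts and turns the commanded pose from where the row before left it, along the tool's axes as they then stand; what a row does not reach is not made up. A row lasts 1/8 s, in which the tool goes at most 62.5 mm and 10.7 degrees, less where a joint would pass 70% of its speed; a pose out of reach is approached as far as the arm can. A call is refused whole if a number of a shift passes 1 or a number of a turn 1, either way. A call with a gripper value outside its range is refused whole. "fingers" is the finger opening in mm, from 0 to 87, set as the call begins (left out, the last holds). The fingers move at their own pace and stop on an object; "force" is the grip in N (left out, the last holds). Time passes only in rows, so rows that do not move let the fingers close. It gives the time, the measured TCP pose, the force, the opening and the grip force at its end, in the units of the state.
- read_state(): the state, without advancing time (a new reading comes with each control period).
- viewer.camera(name): name is "side" or "top"; returns a dict with "pixels" (384x512x3 uint8, red, green, blue), "range_z" (384x512 float32, m along the optical axis (not along the pixel's ray), 0 where there is no reading), "fx", "fy", "cx", "cy" (pixels), "k1" (the pictures are not rectified: a ray, as slopes to the right and down, at radius r is drawn at 1 + k1 r^2 times it, then the intrinsics apply), "xyz" and "orientation" of the camera in the world. Camera axes: x right, y down, z forward; pixel columns grow to the right and rows downward; lengths in m; the calibration is good to about 2 mm. A picture is of the moment at which its call begins.
- r.close_job(): hands the job in; it is judged then, once.
The state is a dict: "time": time; "joint_positions": joint angles; "joint_vel": joint speeds; "joint_torque": joint torques, N m; "ee_pos": TCP position; "eef_rot": TCP orientation; "ft_force": force on the tool from outside, world axes, zero at the start; "torque": the same for the moment, N m; "width": finger opening in m; "grip_force": force on a finger pad.
Only numpy, scipy, OpenCV 4.12 (cv2) and the standard library are available. Lean on these libraries where they do the work, as an engineer would, in place of code of your own. Each camera call takes 0.05 s, during which the arm holds its last target. There are 200 camera calls.

## Working session

There is one attempt and no reset: what is moved stays moved. The work goes in short steps, Python scripts to look and compute and a tool call to move; the robot and the scene stay as the last step left them, time stands still between calls to the robot, and variables do not carry over. Pictures are saved under pics/ and viewed, at most 14 in all, crops included, and the job is handed in when it is done.

Besides the shell and the picture viewer there is one more tool, called after ">>>" by a JSON object that holds its "op" and its "data", one argument or row to a line. carry_out: Moves the arm, as the interface text tells. Its arguments: {"type":"object","properties":{"moves":{"type":"array","items":{"type":"array","items":{"type":"number"}}},"fingers":{"type":"number"},"force":{"type":"number"}},"required":["moves"]}

```bash
mkdir -p pics; cat > h.py <<'E'
import numpy as np, cv2
from scipy.spatial.transform import Rotation as R
from bench import read_state, viewer, r
def grab(n):
    c=viewer.camera(n); np.savez('%s.npz'%n,**{k:np.array(v) for k,v in c.items()}); return c
def cloud(c):
    h,w=c['range_z'].shape; K=np.array([[c['fx'],0,c['cx']],[0,c['fy'],c['cy']],[0,0,1.]])
    u,v=np.meshgrid(np.arange(w),np.arange(h)); p=np.stack([u,v],-1).reshape(-1,1,2).astype(float)
    s=cv2.undistortPoints(p,K,np.array([float(c['k1']),0,0,0])).reshape(h,w,2)
    z=c['range_z'][...,None]; P=np.concatenate([s*z,z],-1)
    return P@R.from_quat(c['orientation']).as_matrix().T+np.array(c['xyz'])
E
python3 - <<'E'
from h import *
for n in('top','side'):
    c=grab(n); cv2.imwrite(f'pics/{n}0.png',c['pixels'][...,::-1]); print(n,c['xyz'],c['orientation'],c['fx'],c['k1'])
s=read_state(); print(s['ee_pos'],s['eef_rot'],s['time'],s['width'],r.finger_overhang)
E
```

```text
top [0.42623221 0.0023807  1.1420932 ] [-0.70582346  0.70617735 -0.03808417  0.04094383] 384.06038285594644 -0.13335664830864222
side [-0.0392931   0.71316853  0.76144954] [-0.29587726  0.84786551 -0.41156086  0.15555828] 466.9825637593689 -0.1075692549916387
[ 0.14048339 -0.60868175  0.23587576] [ 9.93572376e-01  1.13197040e-01 -9.20355015e-05 -5.96556877e-04] 0.1 0.08707911768441419 0.014
```

View pics/top0.png

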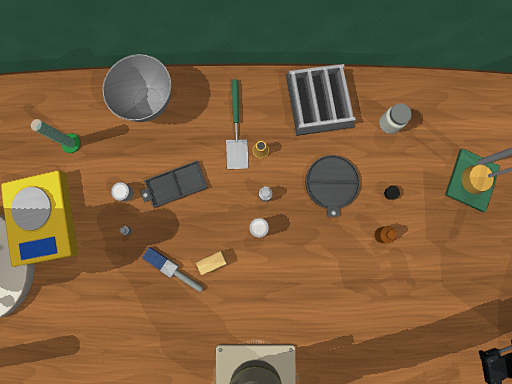

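View pics/side0.png

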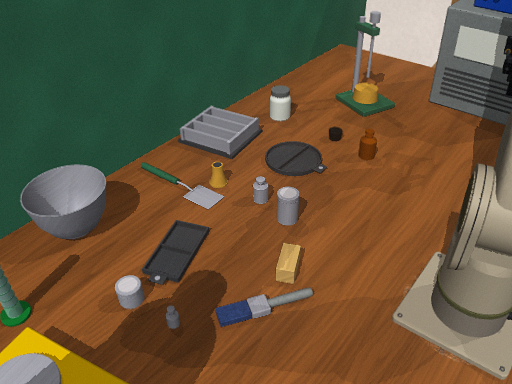

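Top view: the bottle is at (386,235), tall tin (259,228), large weight (265,193), cone (261,149), low tin (120,191) and small weight (125,230). The rect tray is at (176,184) with its lug at (146,196), and the round tray at (333,182) with its lug at (334,212). The side view agrees.

```bash
cat >> h.py <<'E'
def near(P,xy,rad,lo,hi):
    d=np.hypot(P[...,0]-xy[0],P[...,1]-xy[1]); return P[(d<rad)&(P[...,2]>lo)&(P[...,2]<hi)]
E
python3 - <<'E'
from h import *
T=dict(np.load('top.npz'));S=dict(np.load('side.npz'));PT=cloud(T);PS=cloud(S)
print('table z',np.median(PT[250:270,290:340,2]),np.median(PS[230:250,350:380,2]))
px=dict(bottle=(386,235,.085,.074),tall_tin=(259,228,.08,.072),large_weight=(265,193,.068,.05),cone=(261,149,.06,.05),low_tin=(120,191,.045,.038),small_weight=(125,230,.05,.036))
for n,(u,v,h,lo) in px.items():
    g=np.median(PT[v-1:v+2,u-1:u+2].reshape(-1,3),0)
    out=[]
    for P in(PT,PS):
        q=near(P,g,.05,lo,h+.015)
        if len(q)<3: out.append(None);continue
        (c,rad)=cv2.minEnclosingCircle(q[:,:2].astype(np.float32)); out.append((np.round(c,4),round(rad,4),np.round(q[:,2].max(),3),len(q)))
    print(n,g.round(3),out)
for n,(u,v) in dict(rect=(176,184),rnd=(333,182)).items():
    g=PT[v,u]
    for nm,P,c in(('t',PT,T),('s',PS,S)):
        im=c['pixels'].astype(int); m=(im.max(-1)<95)&(np.ptp(im,axis=-1)<25)
        m&=(np.hypot(P[...,0]-g[0],P[...,1]-g[1])<.14)&(P[...,2]>-.006)&(P[...,2]<.025)
        m=cv2.morphologyEx(m.astype(np.uint8),cv2.MORPH_OPEN,np.ones((3,3)))
        k,l,st,ce=cv2.connectedComponentsWithStats(m); i=1+st[1:,4].argmax(); q=P[l==i][:,:2].astype(np.float32)
        # body without lug: open with big kernel
        print(n,nm,len(q),'rect',np.round(np.array(cv2.minAreaRect(q)[0]),4),cv2.minAreaRect(q)[1:],'mean',q.mean(0), 'circ',cv2.minEnclosingCircle(q))
        hz=P[l==i]; print('   z pct',np.percentile(hz[:,2],[5,50,95]).round(4))
        cv2.imwrite(f'pics/m_{n}_{nm}.png',(l==i)*255)
E
```

```text
table z 0.00027912742481861486 0.0009753753798125153
bottle [ 0.433 -0.369  0.068] [(array([ 0.4354, -0.3801]), 0.0134, np.float64(0.089), 71), (array([ 0.4291, -0.3814]), 0.0174, np.float64(0.09), 57)]
tall_tin [ 0.454 -0.011  0.081] [(array([ 0.4555, -0.0097]), 0.027, np.float64(0.086), 299), (array([ 0.4551, -0.0095]), 0.0284, np.float64(0.086), 307)]
large_weight [ 0.553 -0.028  0.067] [(array([ 0.557 , -0.0292]), 0.0182, np.float64(0.072), 66), (array([ 0.5505, -0.0274]), 0.0169, np.float64(0.07), 90)]
cone [ 0.682 -0.018  0.06 ] [(array([ 0.6916, -0.016 ]), 0.0148, np.float64(0.068), 84), (array([ 0.6903, -0.0155]), 0.0169, np.float64(0.065), 92)]
low_tin [0.562 0.395 0.046] [(array([0.5623, 0.3964]), 0.0275, np.float64(0.052), 261), (array([0.5605, 0.3965]), 0.028, np.float64(0.05), 463)]
small_weight [0.448 0.379 0.043] [(array([0.4482, 0.3845]), 0.0081, np.float64(0.054), 26), (array([0.4477, 0.3835]), 0.0087, np.float64(0.052), 61)]
rect t 1698 rect [0.5843 0.2478] ((0.08892591297626495, 0.19212186336517334), 20.928211212158203) mean [0.58816946 0.24146156] circ ((0.5872905
[... 194 characters left out ...]
3132  0.24390782] circ ((0.5856022834777832, 0.24478264153003693), 0.10139003396034241)
   z pct [0.0024 0.0056 0.0152]
rnd t 2325 rect [ 0.5938 -0.2314] ((0.16060315072536469, 0.16278940439224243), 44.88868713378906) mean [ 0.59225786 -0.23249659] circ ((0.5842799544334412, -0.22847944498062134), 0.09120743721723557)
   z pct [0.0009 0.0048 0.0147]
rnd s 1570 rect [ 0.5921 -0.2327] ((0.162062868475914, 0.16931329667568207), 44.814422607421875) mean [ 0.5896443  -0.23208408] circ ((0.5799243450164795, -0.23543992638587952), 0.09275035560131073)
   z pct [0.0034 0.0066 0.016 ][ WARN:0@0.242] global loadsave.cpp:1063 imwrite_ Unsupported depth image for selected encoder is fallbacked to CV_8U.
```

```bash
cat >> h.py <<'E'
def go(x,y,z,yaw=None):
    s=read_state(); M=R.from_quat(s['eef_rot']); d=np.array([x,y,z])-s['ee_pos']
    tx=M.as_matrix()[:,0]; print('t',round(s['time'],2),'pos',np.round(s['ee_pos'],4),'toolx yaw deg',np.degrees(np.arctan2(tx[1],tx[0])).round(1),'tilt z',M.as_matrix()[2,2].round(4),'w',round(s['width'],4),'grip',round(s['grip_force'],1))
    print('units tool',np.round(M.inv().apply(d)/.04,2))
E
python3 - <<'E'
from h import *
PT=cloud(np.load('top.npz'));PS=cloud(np.load('side.npz'))
for nm,g,lo,hi,rad in(('bottle',(.434,-.38),.08,.095,.016),('weight',(.554,-.028),.062,.075,.016),('cone',(.691,-.016),.055,.07,.019)):
    for P in(PT,PS):
        q=near(P,g,rad,lo,hi); print(nm,len(q),((q.min(0)+q.max(0))/2).round(4),np.median(q,0).round(4))
for P in(PT,PS):
    q=near(P,(.594,-.232),.105,.007,.02); d=q[:,:2]-[.594,-.232]; k=np.hypot(*d.T)>.088; print('lug',k.sum(),q[k].mean(0).round(4))
go(.434,-.38,.15)
E
```

```text
bottle 68 [ 0.4345 -0.38    0.0848] [ 0.4358 -0.3799  0.0846]
bottle 46 [ 0.4322 -0.3814  0.0854] [ 0.4326 -0.3781  0.0859]
weight 54 [ 0.5548 -0.0297  0.0671] [ 0.5559 -0.0283  0.0668]
weight 55 [ 0.5534 -0.0292  0.066 ] [ 0.5522 -0.0278  0.0678]
cone 82 [ 0.692  -0.0162  0.0614] [ 0.6913 -0.0175  0.06  ]
cone 75 [ 0.6903 -0.0157  0.0603] [ 0.6886 -0.0137  0.0612]
lug 62 [ 0.4987 -0.2313  0.0126]
lug 52 [ 0.4975 -0.2298  0.0131]
t 0.1 pos [ 0.1405 -0.6087  0.2359] toolx yaw deg 13.0 tilt z -1.0 w 0.0871 grip 0.0
units tool [ 8.44 -3.92  2.15]
```

>>> {"op": "carry_out", "data": {
  "moves": [
    [0.84, -0.39, 0.2, 0, 0, 0],
    [0.84, -0.39, 0.2, 0, 0, 0],
    [0.84, -0.39, 0.2, 0, 0, 0],
    [0.84, -0.39, 0.2, 0, 0, 0],
    [0.84, -0.39, 0.2, 0, 0, 0],
    [0.84, -0.39, 0.2, 0, 0, 0],
    [0.84, -0.39, 0.2, 0, 0, 0],
    [0.84, -0.39, 0.2, 0, 0, 0],
    [0.84, -0.39, 0.2, 0, 0, 0],
    [0.84, -0.39, 0.2, 0, 0, 0],
    [0, 0, 0, 0, 0, 0],
    [0, 0, 0, 0, 0, 0]
  ],
  "fingers": 87,
  "force": 25
}}

```text
time: 1.6
ee_pos: [0.4322, -0.382, 0.1563]
eef_rot: [0.994, 0.113, -0.0, 0.0]
ft_force: [-0.5, -0.1, -0.5]
width: 0.087
grip_force: 0.0
```

```bash
python3 -c "
from h import *
go(.434,-.38,.039)"
```

```text
t 1.6 pos [ 0.4322 -0.382   0.1563] toolx yaw deg 13.0 tilt z -1.0 w 0.087 grip 0.0
units tool [ 0.06 -0.04  2.93]
```

Descend, then close and lift with a little height kept in hand.

>>> {"op": "carry_out", "data": {
  "moves": [
    [0.06, -0.04, 0.6, 0, 0, 0],
    [0, 0, 0.6, 0, 0, 0],
    [0, 0, 0.6, 0, 0, 0],
    [0, 0, 0.6, 0, 0, 0],
    [0, 0, 0.5, 0, 0, 0],
    [0, 0, 0, 0, 0, 0],
    [0, 0, 0, 0, 0, 0]
  ]
}}

```text
time: 2.48
ee_pos: [0.4351, -0.3799, 0.0414]
eef_rot: [0.994, 0.113, 0.0, 0.0]
ft_force: [0.3, -0.6, 0.2]
width: 0.0869
grip_force: 0.0
```

>>> {"op": "carry_out", "data": {
  "moves": [
    [0, 0, 0, 0, 0, 0],
    [0, 0, 0, 0, 0, 0],
    [0, 0, 0, 0, 0, 0],
    [0, 0, 0, 0, 0, 0],
    [0, 0, 0, 0, 0, 0],
    [0, 0, 0, 0, 0, 0],
    [0, 0, 0, 0, 0, 0],
    [0, 0, 0, 0, 0, 0]
  ],
  "fingers": 40,
  "force": 25
}}

```text
time: 3.48
ee_pos: [0.4349, -0.3795, 0.0406]
eef_rot: [0.994, 0.113, 0.0, 0.0]
ft_force: [-0.3, -0.3, 0.8]
width: 0.0473
grip_force: 25.0
```

>>> {"op": "carry_out", "data": {
  "moves": [
    [0, 0, -0.25, 0, 0, 0],
    [0, 0, -0.5, 0, 0, 0],
    [0, 0, -0.7, 0, 0, 0],
    [0, 0, -0.7, 0, 0, 0],
    [0, 0, -0.7, 0, 0, -0.5],
    [0, 0, -0.6, 0, 0, -1],
    [0, 0, -0.5, 0, 0, -1],
    [0, 0, 0, 0, 0, -1],
    [0, 0, 0, 0, 0, -1],
    [0, 0, 0, 0, 0, -1],
    [0, 0, 0, 0, 0, -1],
    [0, 0, 0, 0, 0, -1],
    [0, 0, 0, 0, 0, -1],
    [0, 0, 0, 0, 0, -1],
    [0, 0, 0, 0, 0, -1],
    [0, 0, 0, 0, 0, -1],
    [0, 0, 0, 0, 0, -0.5],
    [0, 0, 0, 0, 0, 0],
    [0, 0, 0, 0, 0, 0]
  ]
}}

```text
time: 5.85
ee_pos: [0.4348, -0.3793, 0.1988]
eef_rot: [0.581, 0.814, -0.0, 0.0]
ft_force: [0.3, -0.0, -1.8]
width: 0.0473
grip_force: 25.0
```

```bash
python3 -c "
from h import *
go(.5745,.277,.2);print(read_state()['joint_positions'])"
```

```text
t 5.85 pos [ 0.4348 -0.3793  0.1988] toolx yaw deg 108.9 tilt z -1.0 w 0.0473 grip 25.0
units tool [14.39  8.62 -0.03]
[ 1.0533633   0.29150906 -0.49632938  1.62269178  0.14416358  1.26392029
  0.86089708]
```

>>> {"op": "carry_out", "data": {
  "moves": [
    [0.4, 0.24, 0, 0, 0, 0],
    [0.8, 0.48, 0, 0, 0, 0],
    [0.8, 0.48, 0, 0, 0, 0],
    [0.8, 0.48, 0, 0, 0, 0],
    [0.8, 0.48, 0, 0, 0, 0],
    [0.8, 0.48, 0, 0, 0, 0],
    [0.8, 0.48, 0, 0, 0, 0],
    [0.8, 0.48, 0, 0, 0, 0],
    [0.8, 0.48, 0, 0, 0, 0],
    [0.8, 0.48, 0, 0, 0, 0],
    [0.8, 0.48, 0, 0, 0, 0],
    [0.8, 0.48, 0, 0, 0, 0],
    [0.8, 0.48, 0, 0, 0, 0],
    [0.8, 0.48, 0, 0, 0, 0],
    [0.8, 0.48, 0, 0, 0, 0],
    [0.8, 0.48, 0, 0, 0, 0],
    [0.8, 0.48, 0, 0, 0, 0],
    [0.8, 0.48, 0, 0, 0, 0],
    [0.39, 0.22, 0, 0, 0, 0],
    [0, 0, 0, 0, 0, 0]
  ]
}}

```text
time: 8.35
ee_pos: [0.5726, 0.2787, 0.1985]
eef_rot: [0.58, 0.815, -0.0, -0.0]
ft_force: [0.4, -1.1, -1.5]
width: 0.0472
grip_force: 25.0
```

```bash
python3 -c "
from h import *
go(.5745,.277,.045);print(read_state()['joint_positions'])"
```

```text
t 8.35 pos [0.5726 0.2787 0.1985] toolx yaw deg 109.1 tilt z -1.0 w 0.0472 grip 25.0
units tool [-0.06  0.03  3.84]
[ 0.07088318  0.50529979 -0.82304447  1.44462366  0.37142614  1.35280934
 -0.43573355]
```

>>> {"op": "carry_out", "data": {
  "moves": [
    [-0.06, 0.03, 0.6, 0, 0, 0],
    [0, 0, 0.7, 0, 0, 0],
    [0, 0, 0.7, 0, 0, 0],
    [0, 0, 0.7, 0, 0, 0],
    [0, 0, 0.5, 0, 0, 0],
    [0, 0, 0.3, 0, 0, 0],
    [0, 0, 0.2, 0, 0, 0],
    [0, 0, 0.1, 0, 0, 0],
    [0, 0, 0, 0, 0, 0],
    [0, 0, 0, 0, 0, 0]
  ]
}}

```text
time: 9.6
ee_pos: [0.5757, 0.2755, 0.0471]
eef_rot: [0.581, 0.814, 0.0, 0.0]
ft_force: [0.2, 0.2, -2.0]
width: 0.0476
grip_force: 25.0
```

>>> {"op": "carry_out", "data": {
  "moves": [
    [0, 0, 0.06, 0, 0, 0],
    [0, 0, 0, 0, 0, 0],
    [0, 0, 0, 0, 0, 0],
    [0, 0, 0, 0, 0, 0]
  ]
}}

```text
time: 10.1
ee_pos: [0.5758, 0.2755, 0.0446]
eef_rot: [0.581, 0.814, 0.0, 0.0]
ft_force: [-0.4, -0.3, 6.1]
width: 0.0472
grip_force: 25.0
```

>>> {"op": "carry_out", "data": {
  "moves": [
    [0, 0, 0, 0, 0, 0],
    [0, 0, 0, 0, 0, 0],
    [0, 0, 0, 0, 0, 0],
    [0, 0, 0, 0, 0, 0],
    [0, 0, 0, 0, 0, 0]
  ],
  "fingers": 75
}}

```text
time: 10.72
ee_pos: [0.5754, 0.2753, 0.0441]
eef_rot: [0.581, 0.814, -0.0, -0.0]
ft_force: [0.1, -0.3, 0.8]
width: 0.0744
grip_force: 0.0
```

>>> {"op": "carry_out", "data": {
  "moves": [
    [0, 0, -0.4, 0, 0, 0],
    [0, 0, -0.8, 0, 0, 0],
    [0, 0, -0.8, 0, 0, 0],
    [0, 0, -0.8, 0, 0, 0],
    [0, 0, -0.6, 0, 0, 0],
    [0, 0, 0, 0, 0, 0]
  ]
}}

```text
time: 11.48
ee_pos: [0.5763, 0.2761, 0.1832]
eef_rot: [0.581, 0.814, 0.002, 0.001]
ft_force: [0.0, 0.7, -0.7]
width: 0.0751
grip_force: 0.0
```

```bash
python3 -c "
from h import *
go(.4555,-.0097,.18)
c=grab('side'); cv2.imwrite('pics/s1.png',c['pixels'][...,::-1])"
```

```text
t 11.47 pos [0.5763 0.2761 0.1832] toolx yaw deg 109.0 tilt z -1.0 w 0.0751 grip 0.0
units tool [-5.77 -5.18  0.06]
```

View pics/s1.png

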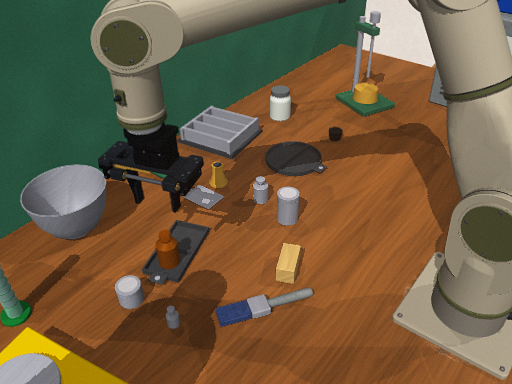

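The bottle stands upright in the lug-side compartment at (168,250). The tall tin at (288,205) comes next.

>>> {"op": "carry_out", "data": {
  "moves": [
    [-0.72, -0.65, 0, 0, 0, 0],
    [-0.72, -0.65, 0, 0, 0, 0],
    [-0.72, -0.65, 0, 0, 0, 0],
    [-0.72, -0.65, 0, 0, 0, 0],
    [-0.72, -0.65, 0, 0, 0, 0],
    [-0.72, -0.65, 0, 0, 0, 0],
    [-0.72, -0.65, 0, 0, 0, 0],
    [-0.72, -0.65, 0, 0, 0, 0],
    [0, 0, 0, 0, 0, 0],
    [0, 0, 0, 0, 0, 0]
  ],
  "fingers": 80
}}

```text
time: 12.78
ee_pos: [0.4537, -0.0098, 0.1799]
eef_rot: [0.581, 0.814, -0.0, -0.0]
ft_force: [-0.0, -0.0, 0.5]
width: 0.0801
grip_force: 0.0
```

```bash
python3 -c "
from h import *
go(.4555,-.0097,.040)"
```

```text
t 12.78 pos [ 0.4537 -0.0098  0.1799] toolx yaw deg 109.0 tilt z -1.0 w 0.0801 grip 0.0
units tool [-0.01  0.05  3.5 ]
```

>>> {"op": "carry_out", "data": {
  "moves": [
    [0, 0.05, 0.6, 0, 0, 0],
    [0, 0, 0.7, 0, 0, 0],
    [0, 0, 0.7, 0, 0, 0],
    [0, 0, 0.7, 0, 0, 0],
    [0, 0, 0.5, 0, 0, 0],
    [0, 0, 0.3, 0, 0, 0],
    [0, 0, 0, 0, 0, 0],
    [0, 0, 0, 0, 0, 0]
  ]
}}

```text
time: 13.78
ee_pos: [0.4562, -0.0093, 0.0408]
eef_rot: [0.581, 0.814, 0.0, 0.0]
ft_force: [-0.2, -0.2, -0.6]
width: 0.08
grip_force: 0.0
```

>>> {"op": "carry_out", "data": {
  "moves": [
    [0, 0, 0, 0, 0, 0],
    [0, 0, 0, 0, 0, 0],
    [0, 0, 0, 0, 0, 0],
    [0, 0, 0, 0, 0, 0],
    [0, 0, 0, 0, 0, 0],
    [0, 0, 0, 0, 0, 0],
    [0, 0, 0, 0, 0, 0]
  ],
  "fingers": 45
}}

```text
time: 14.65
ee_pos: [0.4558, -0.0097, 0.0403]
eef_rot: [0.581, 0.814, 0.0, 0.0]
ft_force: [-0.6, -1.1, 3.7]
width: 0.0525
grip_force: 25.0
```

>>> {"op": "carry_out", "data": {
  "moves": [
    [0, 0, -0.25, 0, 0, 0],
    [0, 0, -0.5, 0, 0, 0],
    [0, 0, -0.7, 0, 0, 0],
    [0, 0, -0.7, 0, 0, 0],
    [0, 0, -0.7, 0, 0, 0],
    [0, 0, -0.7, 0, 0, 0],
    [0, 0, -0.4, 0, 0, 0],
    [0, 0, 0, 0, 0, 0]
  ]
}}

```text
time: 15.65
ee_pos: [0.456, -0.0097, 0.1987]
eef_rot: [0.581, 0.814, 0.0, 0.001]
ft_force: [0.7, -0.7, -3.2]
width: 0.0525
grip_force: 25.0
```

```bash
python3 -c "
from h import *
go(.6043,.1984,.2)"
```

```text
t 15.65 pos [ 0.456  -0.0097  0.1987] toolx yaw deg 109.0 tilt z -1.0 w 0.0525 grip 25.0
units tool [ 3.71  5.2  -0.03]
```

>>> {"op": "carry_out", "data": {
  "moves": [
    [0.23, 0.33, 0, 0, 0, 0],
    [0.46, 0.65, 0, 0, 0, 0],
    [0.46, 0.65, 0, 0, 0, 0],
    [0.46, 0.65, 0, 0, 0, 0],
    [0.46, 0.65, 0, 0, 0, 0],
    [0.46, 0.65, 0, 0, 0, 0],
    [0.46, 0.65, 0, 0, 0, 0],
    [0.46, 0.65, 0, 0, 0, 0],
    [0.25, 0.32, 0, 0, 0, 0],
    [0, 0, 0, 0, 0, 0],
    [0, 0, 0, 0, 0, 0]
  ]
}}

```text
time: 17.02
ee_pos: [0.6038, 0.1969, 0.1977]
eef_rot: [0.581, 0.814, -0.001, 0.0]
ft_force: [-0.2, -0.7, -1.8]
width: 0.0521
grip_force: 25.0
```

```bash
python3 -c "
from h import *
go(.6043,.1984,.0445)"
```

```text
t 17.02 pos [0.6038 0.1969 0.1977] toolx yaw deg 109.0 tilt z -1.0 w 0.0521 grip 25.0
units tool [0.03 0.03 3.83]
```

>>> {"op": "carry_out", "data": {
  "moves": [
    [0.02, 0.02, 0.6, 0, 0, 0],
    [0, 0, 0.7, 0, 0, 0],
    [0, 0, 0.7, 0, 0, 0],
    [0, 0, 0.7, 0, 0, 0],
    [0, 0, 0.5, 0, 0, 0],
    [0, 0, 0.3, 0, 0, 0],
    [0, 0, 0.2, 0, 0, 0],
    [0, 0, 0.1, 0, 0, 0],
    [0, 0, 0.04, 0, 0, 0],
    [0, 0, 0, 0, 0, 0],
    [0, 0, 0, 0, 0, 0],
    [0, 0, 0, 0, 0, 0]
  ]
}}

```text
time: 18.52
ee_pos: [0.6048, 0.199, 0.0448]
eef_rot: [0.581, 0.814, 0.0, 0.0]
ft_force: [0.1, -0.2, -2.3]
width: 0.0526
grip_force: 25.0
```

>>> {"op": "carry_out", "data": {
  "moves": [
    [0, 0, 0.03, 0, 0, 0],
    [0, 0, 0, 0, 0, 0],
    [0, 0, 0, 0, 0, 0],
    [0, 0, 0, 0, 0, 0]
  ]
}}

```text
time: 19.02
ee_pos: [0.6049, 0.1991, 0.0443]
eef_rot: [0.581, 0.814, 0.0, 0.0]
ft_force: [-2.6, -1.2, 6.2]
width: 0.0526
grip_force: 25.0
```

>>> {"op": "carry_out", "data": {
  "moves": [
    [0, 0, 0, 0, 0, 0],
    [0, 0, 0, 0, 0, 0],
    [0, 0, 0, 0, 0, 0],
    [0, 0, 0, 0, 0, 0],
    [0, 0, 0, 0, 0, 0]
  ],
  "fingers": 76
}}

```text
time: 19.65
ee_pos: [0.6047, 0.199, 0.0433]
eef_rot: [0.581, 0.814, -0.0, 0.0]
ft_force: [0.0, 0.0, 0.9]
width: 0.0756
grip_force: 0.0
```

>>> {"op": "carry_out", "data": {
  "moves": [
    [0, 0, -0.4, 0, 0, 0],
    [0, 0, -0.8, 0, 0, 0],
    [0, 0, -0.8, 0, 0, 0],
    [0, 0, -0.8, 0, 0, 0],
    [0, 0, -0.6, 0, 0, 0.5],
    [0, 0, 0, 0, 0, 1],
    [0, 0, 0, 0, 0, 1],
    [0, 0, 0, 0, 0, 1],
    [0, 0, 0, 0, 0, 1],
    [0, 0, 0, 0, 0, 1],
    [0, 0, 0, 0, 0, 1],
    [0, 0, 0, 0, 0, 1],
    [0, 0, 0, 0, 0, 1],
    [0, 0, 0, 0, 0, 1],
    [0, 0, 0, 0, 0, 1],
    [0, 0, 0, 0, 0, 0]
  ]
}}

```text
time: 21.65
ee_pos: [0.6047, 0.1994, 0.1805]
eef_rot: [0.976, 0.217, 0.001, 0.0]
ft_force: [0.1, 0.8, -0.1]
width: 0.0762
grip_force: 0.0
```

```bash
python3 -c "
from h import *
go(.554,-.0285,.15);print(read_state()['joint_positions'])"
```

```text
t 21.65 pos [0.6047 0.1994 0.1805] toolx yaw deg 25.1 tilt z -1.0 w 0.0762 grip 0.0
units tool [-3.56  4.62  0.76]
[ 0.04218402  0.45239163 -0.57756367  1.47769202  0.25172017  1.28487844
 -1.69336678]
```

>>> {"op": "carry_out", "data": {
  "moves": [
    [-0.59, 0.77, 0, 0, 0, 0],
    [-0.59, 0.77, 0, 0, 0, 0],
    [-0.59, 0.77, 0, 0, 0, 0],
    [-0.59, 0.77, 0, 0, 0, 0],
    [-0.6, 0.77, 0, 0, 0, 0],
    [-0.6, 0.77, 0.4, 0, 0, 0],
    [0, 0, 0.4, 0, 0, 0],
    [0, 0, 0, 0, 0, 0],
    [0, 0, 0, 0, 0, 0]
  ]
}}

```text
time: 22.78
ee_pos: [0.5542, -0.0272, 0.1481]
eef_rot: [0.976, 0.218, 0.0, -0.0]
ft_force: [0.5, -0.0, 0.1]
width: 0.0761
grip_force: 0.0
```

```bash
python3 -c "
from h import *
go(.554,-.0285,.031)"
```

```text
t 22.77 pos [ 0.5542 -0.0272  0.1481] toolx yaw deg 25.2 tilt z -1.0 w 0.0761 grip 0.0
units tool [-0.02  0.03  2.93]
```

>>> {"op": "carry_out", "data": {
  "moves": [
    [-0.02, 0.03, 0.6, 0, 0, 0],
    [0, 0, 0.7, 0, 0, 0],
    [0, 0, 0.7, 0, 0, 0],
    [0, 0, 0.6, 0, 0, 0],
    [0, 0, 0.32, 0, 0, 0],
    [0, 0, 0, 0, 0, 0],
    [0, 0, 0, 0, 0, 0]
  ]
}}

```text
time: 23.65
ee_pos: [0.5543, -0.0298, 0.0317]
eef_rot: [0.976, 0.217, 0.001, 0.0]
ft_force: [0.2, 0.4, 1.1]
width: 0.0756
grip_force: 0.0
```

>>> {"op": "carry_out", "data": {
  "moves": [
    [0, 0, 0, 0, 0, 0],
    [0, 0, 0, 0, 0, 0],
    [0, 0, 0, 0, 0, 0],
    [0, 0, 0, 0, 0, 0],
    [0, 0, 0, 0, 0, 0],
    [0, 0, 0, 0, 0, 0],
    [0, 0, 0, 0, 0, 0]
  ],
  "fingers": 32,
  "force": 35
}}

```text
time: 24.52
ee_pos: [0.5535, -0.0302, 0.0306]
eef_rot: [0.976, 0.216, 0.0, 0.0]
ft_force: [0.4, -0.4, 1.1]
width: 0.0391
grip_force: 35.0
```

>>> {"op": "carry_out", "data": {
  "moves": [
    [0, 0, -0.25, 0, 0, 0],
    [0, 0, -0.5, 0, 0, 0],
    [0, 0, -0.7, 0, 0, 0],
    [0, 0, -0.7, 0, 0, 0],
    [0, 0, -0.7, 0, 0, 0],
    [0, 0, -0.2, 0, 0, 0],
    [0, 0, 0, 0, 0, 0]
  ]
}}

```text
time: 25.4
ee_pos: [0.5535, -0.0301, 0.1528]
eef_rot: [0.976, 0.216, 0.0, 0.0]
ft_force: [-0.3, 0.0, -4.8]
width: 0.0393
grip_force: 35.0
```

```bash
python3 -c "
from h import *
go(.634,-.2325,.155)"
```

```text
t 25.4 pos [ 0.5535 -0.0301  0.1528] toolx yaw deg 25.0 tilt z -1.0 w 0.0393 grip 35.0
units tool [-0.31  5.44 -0.05]
```

>>> {"op": "carry_out", "data": {
  "moves": [
    [-0.02, 0.34, 0, 0, 0, 0],
    [-0.04, 0.68, 0, 0, 0, 0],
    [-0.04, 0.68, 0, 0, 0, 0],
    [-0.04, 0.68, 0, 0, 0, 0],
    [-0.04, 0.68, 0, 0, 0, 0],
    [-0.04, 0.68, 0, 0, 0, 0],
    [-0.04, 0.68, 0, 0, 0, 0],
    [-0.04, 0.68, 0, 0, 0, 0],
    [-0.01, 0.34, 0, 0, 0, 0],
    [0, 0, 0, 0, 0, 0],
    [0, 0, 0, 0, 0, 0]
  ]
}}

```text
time: 26.78
ee_pos: [0.6341, -0.2311, 0.1523]
eef_rot: [0.976, 0.217, -0.0, -0.001]
ft_force: [0.1, -0.0, -4.4]
width: 0.0389
grip_force: 35.0
```

```bash
python3 -c "
from h import *
go(.634,-.2325,.0345)"
```

```text
t 26.77 pos [ 0.6341 -0.2311  0.1523] toolx yaw deg 25.1 tilt z -1.0 w 0.0389 grip 35.0
units tool [-0.02  0.03  2.94]
```

>>> {"op": "carry_out", "data": {
  "moves": [
    [-0.02, 0.03, 0.5, 0, 0, 0],
    [0, 0, 0.7, 0, 0, 0],
    [0, 0, 0.7, 0, 0, 0],
    [0, 0, 0.4, 0, 0, 0],
    [0, 0, 0.3, 0, 0, 0],
    [0, 0, 0.2, 0, 0, 0],
    [0, 0, 0.1, 0, 0, 0],
    [0, 0, 0.04, 0, 0, 0],
    [0, 0, 0, 0, 0, 0],
    [0, 0, 0, 0, 0, 0],
    [0, 0, 0, 0, 0, 0]
  ]
}}

```text
time: 28.15
ee_pos: [0.6341, -0.2341, 0.0352]
eef_rot: [0.976, 0.216, 0.0, 0.0]
ft_force: [0.6, -0.1, -4.4]
width: 0.0389
grip_force: 35.0
```

>>> {"op": "carry_out", "data": {
  "moves": [
    [0, 0, 0.03, 0, 0, 0],
    [0, 0, 0, 0, 0, 0],
    [0, 0, 0, 0, 0, 0],
    [0, 0, 0, 0, 0, 0]
  ]
}}

```text
time: 28.65
ee_pos: [0.6342, -0.234, 0.0346]
eef_rot: [0.976, 0.216, 0.0, 0.0]
ft_force: [-4.8, 0.7, 5.4]
width: 0.0391
grip_force: 35.0
```

>>> {"op": "carry_out", "data": {
  "moves": [
    [0, 0, 0, 0, 0, 0],
    [0, 0, 0, 0, 0, 0],
    [0, 0, 0, 0, 0, 0],
    [0, 0, 0, 0, 0, 0],
    [0, 0, 0, 0, 0, 0]
  ],
  "fingers": 65,
  "force": 25
}}

```text
time: 29.28
ee_pos: [0.634, -0.234, 0.0337]
eef_rot: [0.976, 0.216, 0.0, 0.0]
ft_force: [0.3, 0.2, 0.6]
width: 0.0644
grip_force: 0.0
```

>>> {"op": "carry_out", "data": {
  "moves": [
    [0, 0, -0.4, 0, 0, 0],
    [0, 0, -0.8, 0, 0, 0],
    [0, 0, -0.8, 0, 0, 0],
    [0, 0, -0.8, 0, 0, 0],
    [0, 0, -0.2, 0, 0, 0],
    [0, 0, 0, 0, 0, 0]
  ]
}}

```text
time: 30.02
ee_pos: [0.6341, -0.234, 0.1544]
eef_rot: [0.976, 0.216, 0.0, 0.0]
ft_force: [0.3, 0.1, -0.5]
width: 0.0647
grip_force: 0.0
```

```bash
python3 -c "
from h import *
go(.691,-.016,.155)
c=grab('side'); cv2.imwrite('pics/s2.png',c['pixels'][...,::-1])"
```

```text
t 30.02 pos [ 0.6341 -0.234   0.1544] toolx yaw deg 25.0 tilt z -1.0 w 0.0647 grip 0.0
units tool [ 3.59 -4.34 -0.02]
```

View pics/s2.png

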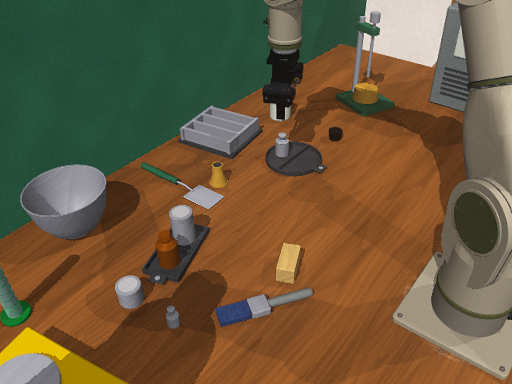

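The bottle, tin (182,222) and weight (282,147) all stand upright in their places. The cone at (218,175) is last.

>>> {"op": "carry_out", "data": {
  "moves": [
    [0.45, -0.54, 0, 0, 0, 0],
    [0.45, -0.54, 0, 0, 0, 0],
    [0.45, -0.54, 0, 0, 0, 0],
    [0.45, -0.54, 0, 0, 0, 0],
    [0.45, -0.54, 0, 0, 0, 0],
    [0.45, -0.54, 0, 0, 0, 0],
    [0.45, -0.55, 0, 0, 0, 0],
    [0.45, -0.55, 0, 0, 0, 0],
    [0, 0, 0, 0, 0, 0],
    [0, 0, 0, 0, 0, 0]
  ]
}}

```text
time: 31.32
ee_pos: [0.6906, -0.0168, 0.1527]
eef_rot: [0.976, 0.216, -0.001, 0.0]
ft_force: [-0.2, 0.1, 0.3]
width: 0.065
grip_force: 0.0
```

```bash
python3 -c "
from h import *
go(.691,-.016,.043)"
```

```text
t 31.32 pos [ 0.6906 -0.0168  0.1527] toolx yaw deg 25.0 tilt z -1.0 w 0.065 grip 0.0
units tool [ 0.02 -0.01  2.74]
```

>>> {"op": "carry_out", "data": {
  "moves": [
    [0, 0, 0.6, 0, 0, 0],
    [0, 0, 0.7, 0, 0, 0],
    [0, 0, 0.7, 0, 0, 0],
    [0, 0, 0.5, 0, 0, 0],
    [0, 0, 0.24, 0, 0, 0],
    [0, 0, 0, 0, 0, 0],
    [0, 0, 0, 0, 0, 0]
  ]
}}

```text
time: 32.2
ee_pos: [0.6918, -0.0158, 0.0453]
eef_rot: [0.976, 0.216, 0.001, 0.0]
ft_force: [0.5, 0.8, -0.1]
width: 0.0652
grip_force: 0.0
```

>>> {"op": "carry_out", "data": {
  "moves": [
    [0, 0, 0, 0, 0, 0],
    [0, 0, 0, 0, 0, 0],
    [0, 0, 0, 0, 0, 0],
    [0, 0, 0, 0, 0, 0],
    [0, 0, 0, 0, 0, 0],
    [0, 0, 0, 0, 0, 0],
    [0, 0, 0, 0, 0, 0]
  ],
  "fingers": 22
}}

```text
time: 33.08
ee_pos: [0.6911, -0.0159, 0.044]
eef_rot: [0.976, 0.216, -0.0, 0.0]
ft_force: [0.2, 0.2, -1.2]
width: 0.0305
grip_force: 24.1
```

>>> {"op": "carry_out", "data": {
  "moves": [
    [0, 0, -0.25, 0, 0, 0],
    [0, 0, -0.5, 0, 0, 0],
    [0, 0, -0.7, 0, 0, 0],
    [0, 0, -0.7, 0, 0, 0],
    [0, 0, -0.7, 0, 0, 0],
    [0, 0, -0.2, 0, 0, 0],
    [0, 0, 0, 0, 0, 0]
  ]
}}

```text
time: 33.95
ee_pos: [0.6913, -0.0157, 0.1667]
eef_rot: [0.976, 0.216, 0.0, 0.0]
ft_force: [-0.2, 0.0, -2.0]
width: 0.0304
grip_force: 24.0
```

```bash
python3 -c "
from h import *
go(.553,-.2315,.167)"
```

```text
t 33.95 pos [ 0.6913 -0.0157  0.1667] toolx yaw deg 25.0 tilt z -1.0 w 0.0304 grip 24.0
units tool [-5.41  3.43 -0.01]
```

>>> {"op": "carry_out", "data": {
  "moves": [
    [-0.3, 0.19, 0, 0, 0, 0],
    [-0.6, 0.38, 0, 0, 0, 0],
    [-0.6, 0.38, 0, 0, 0, 0],
    [-0.6, 0.38, 0, 0, 0, 0],
    [-0.6, 0.38, 0, 0, 0, 0],
    [-0.6, 0.38, 0, 0, 0, 0],
    [-0.6, 0.38, 0, 0, 0, 0],
    [-0.6, 0.38, 0, 0, 0, 0],
    [-0.6, 0.38, 0, 0, 0, 0],
    [-0.31, 0.2, 0, 0, 0, 0],
    [0, 0, 0, 0, 0, 0],
    [0, 0, 0, 0, 0, 0]
  ]
}}

```text
time: 35.45
ee_pos: [0.5535, -0.2302, 0.166]
eef_rot: [0.976, 0.217, 0.0, -0.0]
ft_force: [0.4, 0.1, -1.6]
width: 0.0306
grip_force: 24.0
```

```bash
python3 -c "
from h import *
go(.553,-.2315,.048)"
```

```text
t 35.45 pos [ 0.5535 -0.2302  0.166 ] toolx yaw deg 25.1 tilt z -1.0 w 0.0306 grip 24.0
units tool [-0.03  0.03  2.95]
```

>>> {"op": "carry_out", "data": {
  "moves": [
    [-0.03, 0.02, 0.5, 0, 0, 0],
    [0, 0, 0.7, 0, 0, 0],
    [0, 0, 0.7, 0, 0, 0],
    [0, 0, 0.4, 0, 0, 0],
    [0, 0, 0.3, 0, 0, 0],
    [0, 0, 0.2, 0, 0, 0],
    [0, 0, 0.1, 0, 0, 0],
    [0, 0, 0.04, 0, 0, 0],
    [0, 0, 0, 0, 0, 0],
    [0, 0, 0, 0, 0, 0],
    [0, 0, 0, 0, 0, 0]
  ]
}}

```text
time: 36.83
ee_pos: [0.5523, -0.2329, 0.0488]
eef_rot: [0.976, 0.216, 0.0, 0.0]
ft_force: [0.2, 0.3, -1.7]
width: 0.0305
grip_force: 24.0
```

>>> {"op": "carry_out", "data": {
  "moves": [
    [0, 0, 0.04, 0, 0, 0],
    [0, 0, 0, 0, 0, 0],
    [0, 0, 0, 0, 0, 0],
    [0, 0, 0, 0, 0, 0]
  ]
}}

```text
time: 37.33
ee_pos: [0.5525, -0.2329, 0.0479]
eef_rot: [0.976, 0.216, 0.0, 0.0]
ft_force: [-2.8, 1.2, 6.8]
width: 0.0307
grip_force: 25.1
```

>>> {"op": "carry_out", "data": {
  "moves": [
    [0, 0, 0, 0, 0, 0],
    [0, 0, 0, 0, 0, 0],
    [0, 0, 0, 0, 0, 0],
    [0, 0, 0, 0, 0, 0],
    [0, 0, 0, 0, 0, 0]
  ],
  "fingers": 60
}}

```text
time: 37.95
ee_pos: [0.5522, -0.2328, 0.0469]
eef_rot: [0.976, 0.216, -0.0, 0.0]
ft_force: [-0.2, -0.0, -0.2]
width: 0.0595
grip_force: 0.0
```

>>> {"op": "carry_out", "data": {
  "moves": [
    [0, 0, -0.4, 0, 0, 0],
    [0, 0, -0.8, 0, 0, 0],
    [0, 0, -0.8, 0, 0, 0],
    [0, 0, -0.8, 0, 0, 0],
    [0, 0, -0.8, 0, 0, 0],
    [-0.8, 0.8, 0, 0, 0, 0],
    [-0.8, 0.8, 0, 0, 0, 0],
    [-0.8, 0.8, 0, 0, 0, 0],
    [-0.4, 0.8, 0, 0, 0, 0],
    [0, 0.8, 0, 0, 0, 0],
    [0, 0.8, 0, 0, 0, 0],
    [0, 0, 0, 0, 0, 0],
    [0, 0, 0, 0, 0, 0],
    [0, 0, 0, 0, 0, 0]
  ]
}}

```text
time: 39.7
ee_pos: [0.532, -0.4532, 0.1917]
eef_rot: [0.976, 0.217, 0.0, 0.0]
ft_force: [0.2, 0.2, 0.3]
width: 0.0602
grip_force: 0.0
```

```bash
python3 - <<'E'
from h import *
c=grab('top');s=grab('side'); cv2.imwrite('pics/t3.png',c['pixels'][...,::-1]);cv2.imwrite('pics/s3.png',s['pixels'][...,::-1])
for n,g,lo,hi in(('bottle',(.5745,.277),.08,.1),('tin',(.6043,.198),.076,.095),('weight',(.634,-.233),.062,.08),('cone',(.553,-.232),.055,.075),('low',(.5615,.3965),.04,.055),('small',(.448,.384),.04,.056)):
    print(n,[np.round(np.append(q.mean(0),len(q)),4) for q in (near(cloud(k),g,.04,lo,hi) for k in(c,s)) if len(q)])
E
```

```text
bottle [array([ 0.5759,  0.2737,  0.0888, 68.    ]), array([5.727e-01, 2.753e-01, 8.860e-02, 9.700e+01])]
tin [array([6.04e-01, 1.98e-01, 8.43e-02, 2.80e+02]), array([6.006e-01, 2.013e-01, 8.400e-02, 3.470e+02])]
weight [array([ 0.6364, -0.2324,  0.0706, 52.    ]), array([ 0.6327, -0.2304,  0.071 , 44.    ])]
cone [array([ 5.525e-01, -2.317e-01,  6.370e-02,  8.500e+01]), array([ 5.487e-01, -2.297e-01,  6.400e-02,  8.400e+01])]
low [array([5.621e-01, 3.952e-01, 4.540e-02, 2.540e+02]), array([5.590e-01, 3.973e-01, 4.540e-02, 4.500e+02])]
small [array([ 0.4486,  0.3838,  0.0481, 26.    ]), array([4.452e-01, 3.847e-01, 4.790e-02, 5.900e+01])]
```

View pics/t3.png

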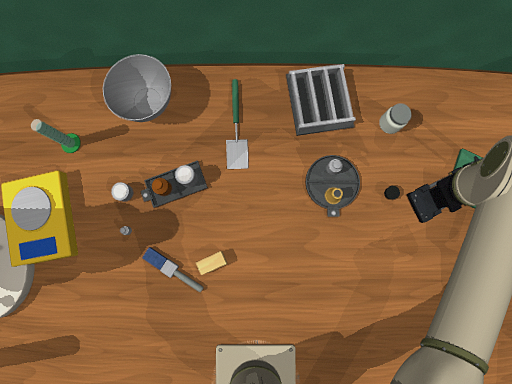

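View pics/s3.png

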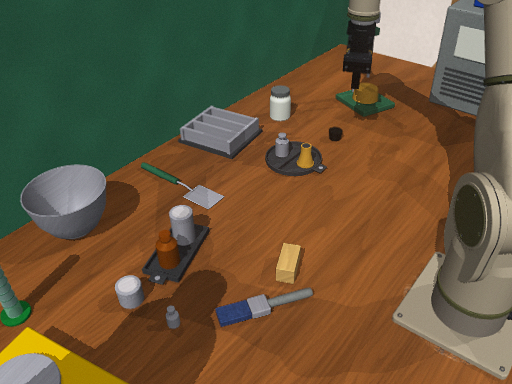

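All four are upright on the tray floors: in the top view the bottle is at (160,186), the tin at (185,175), the weight at (335,166) and the cone at (334,195) by the lug. The low tin and small weight have not moved, and the arm is clear.

```bash
python3 -c "
from h import *
print(r.close_job())"
```

```text
the job is handed in; nothing more can be done
None
```

Both kits are made up and the job is handed in at about 40 s of the 102 s: all four items stand upright in their places, and the low tin and small weight have not moved; the hand-in returned no verdict.

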